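Touch off a tube block and seat the stem thermometer

TASK

Take the stem thermometer out of its white stand and, lightly with the side of its steel stem reaching more than halfway down the block's side, touch off the aluminium tube block, which stands only roughly placed on its grey plate: hold each touch for about half a second, first on the long side facing away from the robot near its right-hand end (as seen from the robot), then on the same side near its left-hand end, then on the middle of the left-hand end face. With the block so located, put the stem down fully home into the narrow bore (the small hole by the block's far left corner), let go and leave it standing there; do not push hard on the block, do not press on it with the gripper, and leave the beaker, the bottle and the brush alone.

Things in the scene. Friction and masses are not known exactly. Their poses are not given: they have to be found in the camera images.
- thermo: stem thermometer, upright, 80 g; origin at the tip (lower end) of its stem, z up along the stem. Round steel stem, 8 mm diameter, from 0 to 55 mm above the origin, tip edge slightly rounded; then a square grey grip 24 x 24 mm (sides along its x and y) from 55 to 97 mm, black cap to 100 mm. At the start it stands in the stand's hole, its tip 9 mm above the bench.
- stand: fixed white plastic stand for the thermometer, origin at the centre of its underside: foot 84 x 84 x 4 mm, above it a block 60 x 60 mm up to 44 mm above the bench, with an 11 mm round hole 35 mm deep in the middle of its top.
- plate: fixed grey base plate, 130 (x) x 200 (y) x 6 mm; origin at the centre of its underside on the bench, z up, x roughly away from the robot, y roughly to the robot's left (yaw up to 0.35 rad). It carries the tube block, described under block_nominal.
- block_nominal (a point): point fixed to the PLATE, 56 mm above its origin: where the middle of the block's top would be if centred. The aluminium block, 60 (x) x 120 (y) x 50 mm, top 56 mm above the bench, is not measured: it stands up to 10 mm off in plate x and in plate y and turned up to 0.08 rad; find it by touch. It is rigid and stays put below about 50 N. Touch with 1 to 15 N; 25 N is too much.
- bore_nominal (a point): point fixed to the PLATE (x +12, y +42, z +56 mm): the narrow bore's mouth if the block were centred and square; the true one is up to 18 mm away. Bore: 10.5 mm diameter, chamfered, 38 mm deep (bottom 18 mm above the bench), axis 18 mm inside the block's far (+x) long face and 18 mm inside its left (+y) end face. The block's four other holes are wells 20 mm wide, 14 mm deep.
- touch_right (a point): point fixed to the PLATE (x +30, y -36, z +30 mm): nominal first touch on the block's far (+x) long face, right-hand end; the true face is up to 13 mm nearer or farther in x. Touch with the stem upright, its tip 16 to 38 mm above the bench (block top 56 mm), more than 20 mm right of the plate's middle.
- touch_left (a point): point fixed to the PLATE (x +30, y +36, z +30 mm): nominal second touch on the same far long face, left-hand end. Touch with the stem upright, its tip 16 to 38 mm above the bench (block top 56 mm), more than 20 mm left of the plate's middle.
- touch_end (a point): point fixed to the PLATE (x 0, y +60, z +30 mm): nominal third touch, on the block's left-hand (+y) end face; the true face is up to 12 mm off in y. Touch with the stem upright, its tip 16 to 38 mm above the bench (block top 56 mm). Keep to the middle of the face.
- beaker: bystander: open glass beaker, 70 mm diameter, 85 mm high, origin at the centre of its underside.
- bottle: bystander: white plastic bottle, 64 mm diameter, 160 mm high, origin at the centre of its underside.
- brush: bystander: cleaning brush lying on the bench, long along its x; origin on its underside.

How it is judged:
By the outcome, as a careful person would: the job done as asked, in the order asked, and still so for the second after the job is handed in, with the robot touching nothing.
It also fails if it takes over 70 s, if anything falls off the work surface, if the arm or the gripper's body presses on something with over 40 N, if the wrist force passes 120 N, or if a joint passes its speed limit or range.

ROBOT

A 6-joint arm with a two-finger parallel gripper is mounted at the origin on the work surface. World frame = base frame: x ahead of the robot, y to its left, z up, the work surface at z = 0. Lengths are in m, angles in rad, forces in N, time in s.
With the tool pointing down it reaches from about 0.3 to 0.95 m from the base axis. Payload 3.1 kg.
Tool frame: the origin (TCP) lies at the very end of the fingers, on their centre line; the grasp point (between the pads) lies 19 mm behind it; z points along the fingers, y is the line along which they close (so a half turn about z gives the same grasp; the last joint's range is limited). The gripper opens to 85 mm and grips with 20 to 120 N. Pads are 22 mm wide; open, the fingers measure 114 mm over their backs; the gripper's body (76 mm by 85 mm) begins 54 mm behind the grasp point. The pads swing forward as they close: fully open they stand 13 mm farther back than shut.
Start: joints at [1.039, 0.308, 1.634, -0, 1.2, -0.07], TCP at [0.279, 0.56, 0.231] pointing down, gripper open.
Joint ranges: [-3.06, 3.06], [-0.79, 1.96], [0.05, 2.63], [-1.19, 4.34], [0.05, 2.64], [-2.94, 2.94]. Speed limits (rad/s): [2.79, 2.79, 3.14, 3.14, 3.14, 3.14].

INTERFACE

Orientations are given as a rotation vector (axis times angle).
In Python, from workcell import * gives the robot as it stands. The module is installed in compiled form; this text tells all that it offers.
- The arm moves only by the tool step_arm, never from a script. Its argument "commands" is a list of rows, each a list of 2 entries, a list of its own where there are three numbers: the shift along the tool's x, y, z in cm, then the turn, a rotation vector about the tool's x, y, z in rad. In form: [[[tx, ty, tz], [wx, wy, wz]], ...]. A call has 1 to 8 rows; each row shifts and turns the commanded pose from where the row before left it, along the tool's axes as they then stand; what a row does not reach is not made up. A row lasts 1/12 s, in which the tool goes at most 41.7 mm and 7.16 degrees, less where a joint would pass 70% of its speed; a pose out of reach is approached as far as the arm can. A call is refused whole if a number of a shift passes 4.17 or a number of a turn 0.125, either way. A call with a gripper value outside its range is refused whole. "hand" is the finger opening in cm, from 0 to 8.54, set as the call begins (left out, the last holds). The fingers move at their own pace and stop on an object; "force" is the grip in N (left out, the last holds). Time passes only in rows, so rows that do not move let the fingers close. It gives the time, the measured TCP pose, the force, the opening and the grip force at its end, in the units of the state.
- sense(): the state, without advancing time (a new reading comes with each control period).
- capture(name): name is "scene" or "top" or "wrist"; returns the picture (480x640x3 uint8, blue, green, red); there is no depth.
- get_calibration(name): a dict with "fx", "fy", "cx", "cy" (pixels), "position" and "rotation" of the camera in the world; the wrist camera has in their place "mount" (4x4, takes a point from camera to tool coordinates, whose origin is the TCP and whose axes are the flange's). Camera axes: x right, y up, looking along -z (the intrinsics and any distortion apply to the point x, -y, -z); pixel columns grow to the right and rows downward; lengths in m; the calibration is good to about 2 mm. A picture is of the moment at which its call begins: read the wrist's pose just before it. get_calibration takes no time and is no camera call.
- job_done(): hands the job in; it is judged then, once.
The state is a dict: "time": time; "joints": joint angles; "qd": joint speeds; "joint_torque": joint torques, N m; "ee_pos": TCP position; "tool_rot": TCP orientation; "wrist_force": force on the tool from outside, world axes, zero at the start; "moment": the same for the moment, N m; "grip_width": finger opening in m; "grasp_force": force on a finger pad.
Only numpy, scipy, OpenCV 4.12 (cv2) and the standard library are available. Lean on these libraries where they do the work, as an engineer would, in place of code of your own. Each camera call takes 0.05 s, during which the arm holds its last target. There are 200 camera calls.

## Working session

There is one attempt and no reset: what is moved stays moved. The work goes in short steps, Python scripts to look and compute and a tool call to move; the robot and the scene stay as the last step left them, time stands still between calls to the robot, and variables do not carry over. Pictures are saved under pics/ and viewed, at most 10 in all, crops included, and the job is handed in when it is done.

Besides the shell and the picture viewer there is one more tool, called after ">>>" as name(argument=value, ...), one argument or row to a line, values as JSON. step_arm: Moves the arm, as the interface text tells. Its arguments: {"type":"object","properties":{"commands":{"type":"array"},"hand":{"type":"number"},"force":{"type":"number"}},"required":["commands"]}

```bash
mkdir -p pics
python3 - <<'E'
from workcell import *
import cv2
print(sense())
for n in("scene","top","wrist"):
    cv2.imwrite(f"pics/{n}0.png",capture(n)); print(n,get_calibration(n))
E
```

```text
{'time': 0.0, 'joints': array([ 1.03930038e+00,  3.09021671e-01,  1.63521072e+00,  6.50701919e-06,
        1.19970215e+00, -6.97269665e-02]), 'qd': array([ 0.00144278,  0.00110752,  0.0024639 , -0.00045965, -0.00188188,
       -0.00046901]), 'joint_torque': array([ 4.33074410e-04, -4.15242434e+01, -2.76668161e+01,  8.97614314e-05,
        9.98840231e-03, -2.15628705e-05]), 'ee_pos': array([0.27807088, 0.55879984, 0.23002519]), 'tool_rot': array([-0.71876092, -3.05754508,  0.00351006]), 'wrist_force': array([0.02305395, 0.67354465, 0.23810268]), 'moment': array([-0.01474423, -0.0208306 , -0.00239632]), 'grasp_force': 0.0, 'grip_width': 0.08520853864158098}
scene {'fx': 499.81261638221, 'fy': 499.81261638221, 'cx': 319.84787278496844, 'cy': 236.11086623576767, 'position': array([1.06090097, 0.53182635, 0.96539578]), 'rotation': array([0.25241309, 0.78762166, 2.36919132])}
top {'fx': 589.6408342909807, 'fy': 589.6408342909807, 'cx': 321.1810600718128, 'cy': 238.3791680255325, 'position': array([0.34110413, 0.00804216, 1.58191111]), 'rotation': array([ 0.13620862, -0.1651171 , -1.54052645])}
wrist {'fx': 380.655327705303, 'fy': 380.655327705303, 'cx': 320.92018889042794, 'cy': 232.86014301289197, 'mount': array([[-3.92021874e-04,  9.62134078e-01,  2.72576341e-01,
         6.95046337e-02],
       [ 9.99999904e-01,  3.23482854e-04,  2.96386540e-04,
        -1.58174518e-03],
       [ 1.96989818e-04,  2.72576431e-01, -9.62134113e-01,
        -1.42643546e-01],
       [ 0.00000000e+00,  0.00000000e+00,  0.00000000e+00,
         1.00000000e+00]])}
```

View pics/top0.png

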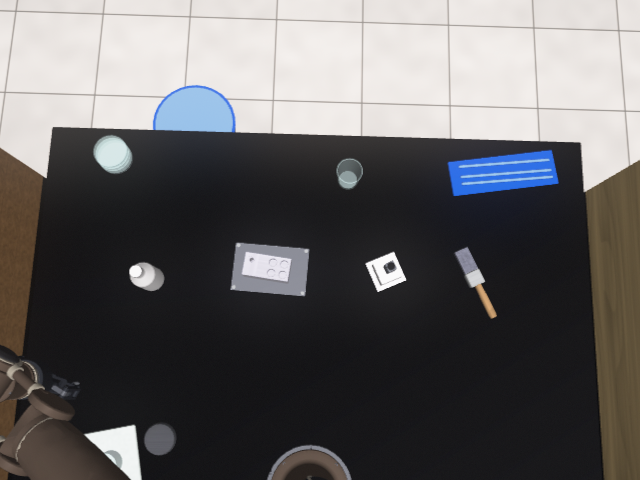

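View pics/scene0.png

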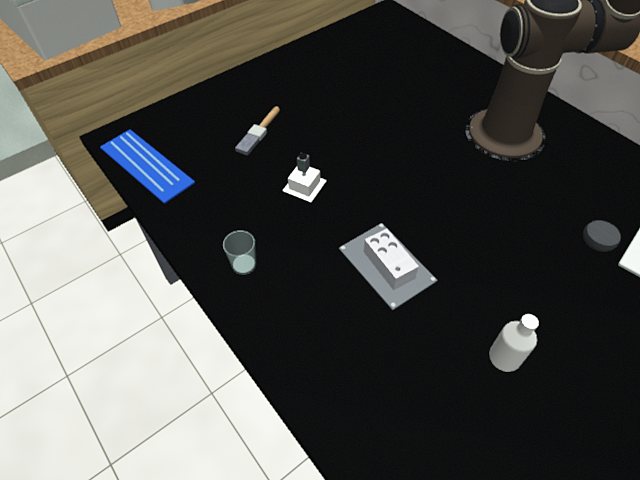

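The top view shows the plate at about (270,270), the stand at (385,272) with the thermometer top at (390,267), the beaker at (348,175) and the bottle at (146,276). Next, an enlarged crop.

```bash
cat > h.py <<'E'
import numpy as np, cv2
from scipy.spatial.transform import Rotation as R
from workcell import *
def ray2plane(name,uv,z,s=None):
    c=get_calibration(name)
    if name=="wrist":
        m=c["mount"]; T=R.from_rotvec(s["tool_rot"]).as_matrix()
        Rm=T@m[:3,:3]; p=T@m[:3,3]+s["ee_pos"]
    else: Rm=R.from_rotvec(c["rotation"]).as_matrix(); p=c["position"]
    d=Rm@np.array([(uv[0]-c["cx"])/c["fx"],-(uv[1]-c["cy"])/c["fy"],-1])
    return p+d*(z-p[2])/d[2]
E
python3 - <<'E'
import cv2
i=cv2.imread("pics/top0.png")[232:306,222:412]
cv2.imwrite("pics/c1.png",cv2.resize(i,None,fx=4.2,fy=4.2,interpolation=cv2.INTER_CUBIC))
E
```

```text
(no output)
```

View pics/c1.png

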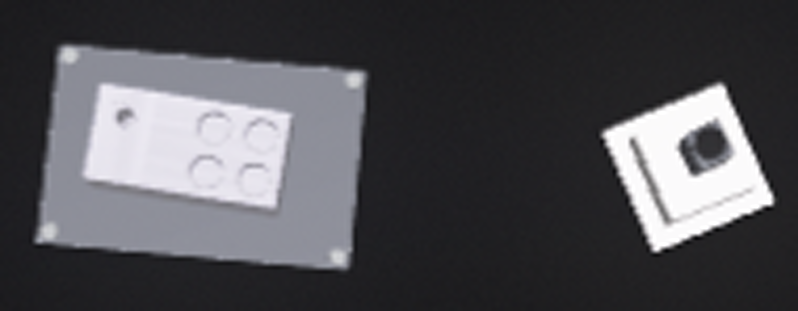

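The crop shows the plate corners at (60,44), (367,71), (349,269), (36,243) and the foot corners at (601,131), (722,83), (775,203), (655,251). The block's top corners are at (100,83), (293,112), (276,209), (84,180), the bore at (124,117) and the cap at (710,144).

Run:
```python
from h import *
f=lambda u,v,z: ray2plane("top",(222+(u+.5)/4.2-.5,232+(v+.5)/4.2-.5),z)[:2].round(4)
P=[f(*p,.006) for p in((60,44),(367,71),(349,269),(36,243))]
S=[f(*p,.004) for p in((601,131),(722,83),(775,203),(655,251))]
B=[f(*p,.056) for p in((100,83),(293,112),(276,209),(84,180))]
for n,q in(("plate",P),("stand",S),("block",B)):
    q=np.array(q); e=[q[(i+1)%4]-q[i] for i in range(4)]
    print(n,q.mean(0),[(round(float(np.linalg.norm(a)),4),round(float(np.degrees(np.arctan2(a[1],a[0]))),1)) for a in e])
print("bore",f(124,117,.056),"cap",f(710,144,.109))
s=sense();T=R.from_rotvec(s["tool_rot"]).as_matrix();print(T.round(3))
```

```text
plate [0.5617   0.118275] [(0.199, -93.6), (0.1284, 176.4), (0.1996, 86.7), (0.1293, -3.9)]
stand [ 0.56315 -0.1936 ] [(0.0852, -66.8), (0.0845, -156.2), (0.0838, 113.1), (0.0844, 24.7)]
block [0.560825 0.12425 ] [(0.1217, -97.1), (0.0616, 172.1), (0.1201, 82.8), (0.0615, -6.4)]
bore [0.5779 0.1649] cap [ 0.5625 -0.1932]
[[-0.895  0.446 -0.001]
 [ 0.446  0.895 -0.002]
 [ 0.    -0.002 -1.   ]]
```

>>> step_arm(
  commands=[
    [[-2.95,-2.73,0.1],[0,0,0]],
    [[-2.95,-2.73,0.1],[0,0,0]],
    [[-2.95,-2.73,0.1],[0,0,0]],
    [[-2.95,-2.73,0.1],[0,0,0]],
    [[-2.95,-2.73,0.1],[0,0,0]],
    [[-2.95,-2.73,0.1],[0,0,0]],
    [[-2.95,-2.73,0.1],[0,0,0]],
    [[-2.95,-2.73,0.1],[0,0,0]],
  ],
)

```text
time: 0.82
ee_pos: [0.3925, 0.257, 0.2231]
tool_rot: [0.718, 3.058, -0.0]
wrist_force: [1.9, 0.2, 0.2]
grip_width: 0.0853
grasp_force: 0.0
```

>>> step_arm(
  commands=[
    [[-2.95,-2.73,0.1],[0,0,0]],
    [[-2.95,-2.73,0.1],[0,0,0]],
    [[-2.95,-2.73,0.1],[0,0,0]],
    [[-2.95,-2.73,0.1],[0,0,0]],
    [[-2.95,-2.73,0.1],[0,0,0]],
    [[-2.95,-2.73,0.1],[0,0,0]],
    [[-2.95,-2.73,0.1],[0,0,0]],
    [[-2.95,-2.73,0.1],[0,0,0]],
  ],
)

```text
time: 1.48
ee_pos: [0.5065, -0.0438, 0.2151]
tool_rot: [-0.719, -3.058, -0.0]
wrist_force: [-1.0, 0.7, 0.2]
grip_width: 0.0854
grasp_force: 0.0
```

>>> step_arm(
  commands=[
    [[-2.95,-2.73,0.1],[0,0,0]],
    [[-2.95,-2.73,0.1],[0,0,0]],
    [[-2.95,-2.73,0.1],[0,0,0]],
    [[-2.95,-2.73,0.1],[0,0,0]],
    [[0,0,0],[0,0,0.115]],
    [[0,0,0],[0,0,0.115]],
    [[0,0,0],[0,0,0.115]],
    [[0,0,0],[0,0,0.115]],
  ],
)

```text
time: 2.15
ee_pos: [0.563, -0.1926, 0.2105]
tool_rot: [-1.406, -2.808, 0.0]
wrist_force: [-0.2, -0.1, 0.2]
grip_width: 0.0853
grasp_force: 0.0
```

>>> step_arm(
  commands=[
    [[0,0,0],[0,0,0.115]],
    [[0,0,0],[0,0,0.115]],
    [[0,0,0],[0,0,0]],
    [[0,0,0],[0,0,0]],
  ],
)

```text
time: 2.48
ee_pos: [0.5632, -0.1921, 0.2109]
tool_rot: [-1.707, -2.637, 0.0]
wrist_force: [-0.5, -0.4, 0.4]
grip_width: 0.0854
grasp_force: 0.0
```

Run:
```python
from h import *
import json
s=sense(); cv2.imwrite("pics/w1.png",capture("wrist"))
json.dump({k:np.asarray(s[k]).tolist() for k in("ee_pos","tool_rot")},open("w1.json","w"))
print(s["ee_pos"],R.from_rotvec(s["tool_rot"]).as_matrix().round(3),s["wrist_force"],s["time"])
```

```text
[ 0.56317962 -0.19207327  0.21091582] [[-0.41   0.912 -0.001]
 [ 0.912  0.41   0.   ]
 [ 0.    -0.    -1.   ]] [-0.54363824 -0.39506935  0.43035497] 2.4833
```

View pics/w1.png

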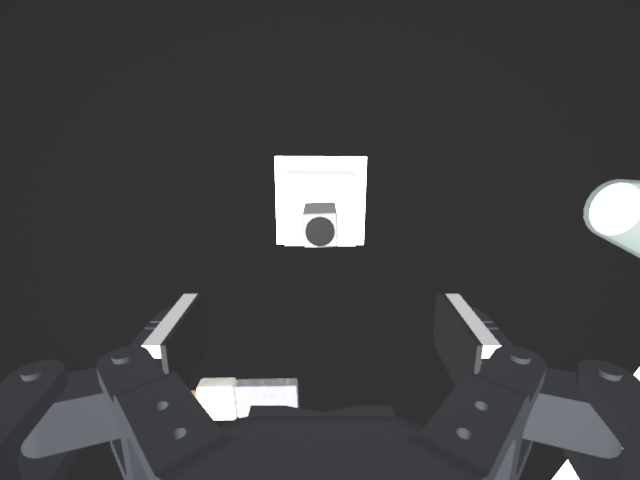

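The thermometer is square to the gripper: cap centre at (320,231), and the stand at (275–367,156–246) has its edges parallel to the image.

Run:
```python
from h import *
import json
s=json.load(open("w1.json")); T=R.from_rotvec(s["tool_rot"]).as_matrix()
p=ray2plane("wrist",(320,231),.109,s); print(p,T.T@(p-s["ee_pos"])*100)
print(ray2plane("wrist",(250,398),.02,s))
```

```text
[ 0.56098095 -0.19258884  0.109     ] [ 0.03796197 -0.21662493 10.1917116 ]
[ 0.57807319 -0.40916692  0.02      ]
```

>>> step_arm(
  commands=[
    [[0,-0.15,2.7],[0,0,0]],
    [[0,0,2.7],[0,0,0]],
    [[0,0,2.7],[0,0,0]],
    [[0,0,2.7],[0,0,0]],
    [[0,0,2.2],[0,0,0]],
    [[0,0,1.1],[0,0,0]],
    [[0,0,0],[0,0,0]],
  ],
  hand=5.0,
)

```text
time: 3.12
ee_pos: [0.5594, -0.1916, 0.067]
tool_rot: [-1.705, -2.631, 0.002]
wrist_force: [-0.5, -0.1, -0.0]
grip_width: 0.05
grasp_force: 0.0
```

>>> step_arm(
  commands=[
    [[0,0,0],[0,0,0]],
    [[0,0,0],[0,0,0]],
    [[0,0,0],[0,0,0]],
    [[0,0,0],[0,0,0]],
    [[0,0,0],[0,0,0]],
    [[0,0,0],[0,0,0]],
  ],
  hand=1.8,
  force=60,
)

```text
time: 3.62
ee_pos: [0.5636, -0.1934, 0.0722]
tool_rot: [1.709, 2.632, 0.001]
wrist_force: [0.2, -0.6, 5.5]
grip_width: 0.0232
grasp_force: 59.4
```

>>> step_arm(
  commands=[
    [[0,0,0],[0,0,0]],
    [[0,0,0],[0,0,0]],
    [[0,0,0],[0,0,0]],
    [[0,0,0],[0,0,0]],
  ],
)

```text
time: 3.95
ee_pos: [0.5636, -0.1934, 0.0721]
tool_rot: [1.709, 2.632, 0.001]
wrist_force: [-0.2, 0.1, 6.8]
grip_width: 0.0232
grasp_force: 59.6
```

>>> step_arm(
  commands=[
    [[0,0,-1.0],[0,0,0]],
    [[0,0,-2.0],[0,0,0]],
    [[0,0,-3.0],[0,0,0]],
    [[0,0,-3.0],[0,0,0]],
    [[0,0,0],[0,0,0.1048]],
    [[0,0,0],[0,0,0.1048]],
    [[0,0,0],[0,0,0.1048]],
    [[0,0,0],[0,0,0.1048]],
  ],
)

```text
time: 4.62
ee_pos: [0.5613, -0.1924, 0.1605]
tool_rot: [-2.226, -2.215, 0.001]
wrist_force: [-0.1, -0.1, -0.9]
grip_width: 0.0231
grasp_force: 60.3
```

>>> step_arm(
  commands=[
    [[2.5,0.8,0],[0,0,0]],
    [[3.7,0.7,0],[0,0,0]],
    [[3.9,0.8,0],[0,0,0]],
    [[3.9,0.8,0],[0,0,0]],
    [[3.9,0.8,0],[0,0,0]],
    [[3.9,0.8,0],[0,0,0]],
    [[3.7,0.8,0],[0,0,0]],
    [[2.0,0,0],[0,0,0]],
  ],
)

```text
time: 5.28
ee_pos: [0.6174, 0.0865, 0.1604]
tool_rot: [-2.218, -2.223, -0.002]
wrist_force: [-0.7, -0.9, -0.7]
grip_width: 0.0236
grasp_force: 60.2
```

>>> step_arm(
  commands=[
    [[0,0,0],[0,0,0]],
    [[0,0,0],[0,0,0]],
    [[0,0,0],[0,0,0]],
    [[0,0,0],[0,0,0]],
  ],
)

```text
time: 5.62
ee_pos: [0.6166, 0.0809, 0.1601]
tool_rot: [-2.223, -2.22, 0.002]
wrist_force: [-0.2, -0.3, -1.3]
grip_width: 0.0234
grasp_force: 60.2
```

Run:
```python
from h import *
s=sense(); cv2.imwrite("pics/w2.png",capture("wrist"))
print(s["ee_pos"],R.from_rotvec(s["tool_rot"]).as_matrix().round(4),s["wrist_force"],s["time"])
```

```text
[0.61663532 0.08085425 0.16007399] [[ 1.5e-03  1.0e+00 -1.0e-03]
 [ 1.0e+00 -1.5e-03 -6.0e-04]
 [-6.0e-04 -1.0e-03 -1.0e+00]] [-0.18758322 -0.33724829 -1.31823721] 5.6167
```

View pics/w2.png

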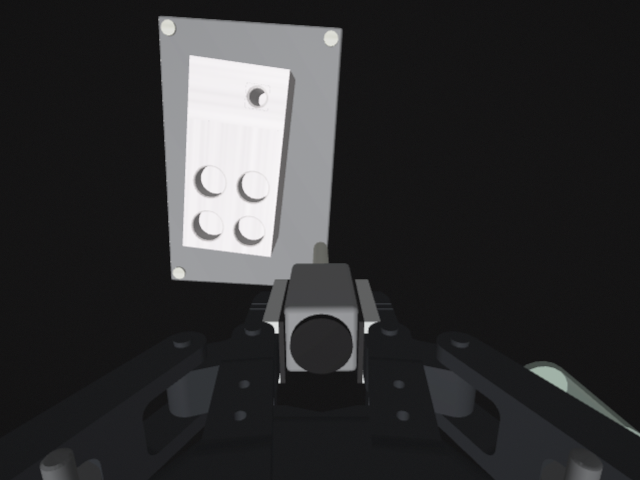

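The thermometer is held upright, with its stem tip at about (320,246). The block top's corners are at (190,56), (291,70), (271,257), (183,246), the bore at (258,97) and the plate corners at (159,17), (342,28), (172,279).

Run:
```python
from h import *
s=dict(ee_pos=[.61663532,.08085425,.16007],tool_rot=sense()["tool_rot"])
f=lambda p,z: ray2plane("wrist",p,z,s)[:2].round(4)
print("tip",f((320,246),.098))
for p in((190,56),(291,70),(271,257),(183,246),(258,97)): print(f(p,.056))
for p in((159,17),(342,28),(172,279)): print("pl",f(p,.006))
```

```text
tip [0.6149 0.0829]
[0.5378 0.1883]
[0.5977 0.1805]
[0.5812 0.0616]
[0.5216 0.0696]
[0.5771 0.1652]
pl [0.5027 0.2214]
pl [0.6306 0.2142]
pl [0.4904 0.0246]
```

>>> step_arm(
  commands=[
    [[0.2,0,2.0],[0,0,0]],
    [[0,0,2.5],[0,0,0]],
    [[0,0,2.0],[0,0,0]],
    [[0,0,0.8],[0,0,0]],
    [[0,-1.0,0],[0,0,0]],
    [[0,-0.9,0],[0,0,0]],
    [[0,0,0],[0,0,0]],
    [[0,0,0],[0,0,0]],
  ],
)

```text
time: 6.33
ee_pos: [0.5985, 0.0841, 0.0889]
tool_rot: [2.221, 2.22, 0.003]
wrist_force: [0.8, -0.1, -0.9]
grip_width: 0.0232
grasp_force: 60.2
```

>>> step_arm(
  commands=[
    [[0,0,0],[0,0,0]],
    [[0,0,0],[0,0,0]],
    [[0,-0.1,0],[0,0,0]],
    [[0,-0.1,0],[0,0,0]],
    [[0,0,0],[0,0,0]],
    [[0,0,0],[0,0,0]],
  ],
)

```text
time: 6.83
ee_pos: [0.5961, 0.0843, 0.0873]
tool_rot: [-2.222, -2.221, 0.0]
wrist_force: [0.1, 0.3, -1.3]
grip_width: 0.0234
grasp_force: 60.2
```

>>> step_arm(
  commands=[
    [[0,-0.1,0],[0,0,0]],
    [[0,-0.1,0],[0,0,0]],
    [[0,-0.1,0],[0,0,0]],
    [[0,-0.1,0],[0,0,0]],
    [[0,0,0],[0,0,0]],
    [[0,0,0],[0,0,0]],
  ],
)

```text
time: 7.33
ee_pos: [0.592, 0.0842, 0.0872]
tool_rot: [-2.222, -2.221, 0.0]
wrist_force: [-0.8, 0.2, -0.7]
grip_width: 0.0229
grasp_force: 60.2
```

>>> step_arm(
  commands=[
    [[0,-0.1,0],[0,0,0]],
    [[0,0,0],[0,0,0]],
    [[0,0,0],[0,0,0]],
    [[0,0,0],[0,0,0]],
  ],
)

```text
time: 7.67
ee_pos: [0.5911, 0.0842, 0.0873]
tool_rot: [2.222, 2.221, 0.0]
wrist_force: [-0.1, 0.5, -0.9]
grip_width: 0.0234
grasp_force: 60.2
```

>>> step_arm(
  commands=[
    [[0,-0.1,0],[0,0,0]],
    [[0,0,0],[0,0,0]],
    [[0,0,0],[0,0,0]],
  ],
)

```text
time: 7.92
ee_pos: [0.59, 0.0842, 0.0872]
tool_rot: [-2.222, -2.221, 0.0]
wrist_force: [0.1, -0.1, -1.3]
grip_width: 0.0232
grasp_force: 60.2
```

>>> step_arm(
  commands=[
    [[0,-0.05,0],[0,0,0]],
    [[0,0,0],[0,0,0]],
    [[0,0,0],[0,0,0]],
  ],
)

```text
time: 8.17
ee_pos: [0.5896, 0.0842, 0.0873]
tool_rot: [-2.222, -2.221, 0.0]
wrist_force: [0.0, 0.5, -0.3]
grip_width: 0.0233
grasp_force: 60.2
```

>>> step_arm(
  commands=[
    [[0,-0.05,0],[0,0,0]],
    [[0,0,0],[0,0,0]],
    [[0,0,0],[0,0,0]],
  ],
)

```text
time: 8.42
ee_pos: [0.5892, 0.0843, 0.0873]
tool_rot: [2.221, 2.221, 0.0]
wrist_force: [0.7, 0.0, -1.1]
grip_width: 0.0235
grasp_force: 60.2
```

>>> step_arm(
  commands=[
    [[0,-0.05,0],[0,0,0]],
    [[0,0,0],[0,0,0]],
    [[0,0,0],[0,0,0]],
  ],
)

```text
time: 8.67
ee_pos: [0.589, 0.0842, 0.0874]
tool_rot: [2.221, 2.221, 0.001]
wrist_force: [1.2, -0.3, -1.7]
grip_width: 0.0234
grasp_force: 60.2
```

>>> step_arm(
  commands=[
    [[0,-0.05,0],[0,0,0]],
    [[0,0,0],[0,0,0]],
    [[0,0,0],[0,0,0]],
  ],
)

```text
time: 8.92
ee_pos: [0.5888, 0.0842, 0.0875]
tool_rot: [2.221, 2.22, 0.002]
wrist_force: [2.2, -1.0, -1.6]
grip_width: 0.0234
grasp_force: 60.2
```

>>> step_arm(
  commands=[
    [[0,-0.1,0],[0,0,0]],
    [[0,0,0],[0,0,0]],
    [[0,0,0],[0,0,0]],
    [[0,0,0],[0,0,0]],
    [[0,0,0],[0,0,0]],
    [[0,0,0],[0,0,0]],
    [[0,0,0],[0,0,0]],
  ],
)

```text
time: 9.5
ee_pos: [0.5882, 0.0842, 0.0877]
tool_rot: [2.22, 2.22, 0.003]
wrist_force: [5.4, -0.9, -2.2]
grip_width: 0.0228
grasp_force: 60.1
```

>>> step_arm(
  commands=[
    [[0,1.0,0],[0,0,0]],
    [[0,1.4,0],[0,0,0]],
    [[2.3,0,0],[0,0,0]],
    [[2.5,0,0],[0,0,0]],
    [[2.3,0,0],[0,0,0]],
    [[0,-0.8,0],[0,0,0]],
    [[0,0,0],[0,0,0]],
    [[0,0,0],[0,0,0]],
  ],
)

```text
time: 10.17
ee_pos: [0.601, 0.1548, 0.0862]
tool_rot: [-2.219, -2.22, 0.006]
wrist_force: [0.2, -1.0, -0.6]
grip_width: 0.0231
grasp_force: 60.2
```

>>> step_arm(
  commands=[
    [[0,-0.1,0],[0,0,0]],
    [[0,-0.1,0],[0,0,0]],
    [[0,0,0],[0,0,0]],
    [[0,0,0],[0,0,0]],
  ],
)

```text
time: 10.5
ee_pos: [0.6011, 0.1545, 0.0873]
tool_rot: [-2.223, -2.22, 0.0]
wrist_force: [1.0, -1.0, -0.8]
grip_width: 0.0233
grasp_force: 60.2
```

>>> step_arm(
  commands=[
    [[0,-0.1,0],[0,0,0]],
    [[0,0,0],[0,0,0]],
    [[0,0,0],[0,0,0]],
  ],
)

```text
time: 10.75
ee_pos: [0.6001, 0.1551, 0.0873]
tool_rot: [-2.222, -2.221, 0.0]
wrist_force: [0.1, -0.3, -1.4]
grip_width: 0.0231
grasp_force: 60.2
```

>>> step_arm(
  commands=[
    [[0,-0.05,0],[0,0,0]],
    [[0,0,0],[0,0,0]],
    [[0,0,0],[0,0,0]],
  ],
)

```text
time: 11.0
ee_pos: [0.5996, 0.1553, 0.0873]
tool_rot: [-2.222, -2.221, 0.0]
wrist_force: [-0.0, 0.4, -0.2]
grip_width: 0.0237
grasp_force: 60.2
```

>>> step_arm(
  commands=[
    [[0,-0.05,0],[0,0,0]],
    [[0,0,0],[0,0,0]],
    [[0,0,0],[0,0,0]],
  ],
)

```text
time: 11.25
ee_pos: [0.5991, 0.1553, 0.0873]
tool_rot: [-2.222, -2.221, 0.0]
wrist_force: [-0.5, 1.1, -0.9]
grip_width: 0.0232
grasp_force: 60.2
```

>>> step_arm(
  commands=[
    [[0,-0.05,0],[0,0,0]],
    [[0,0,0],[0,0,0]],
    [[0,0,0],[0,0,0]],
  ],
)

```text
time: 11.5
ee_pos: [0.5988, 0.1553, 0.0874]
tool_rot: [2.221, 2.221, 0.001]
wrist_force: [0.6, 0.4, -1.2]
grip_width: 0.0232
grasp_force: 60.1
```

>>> step_arm(
  commands=[
    [[0,-0.05,0],[0,0,0]],
    [[0,0,0],[0,0,0]],
    [[0,0,0],[0,0,0]],
  ],
)

```text
time: 11.75
ee_pos: [0.5986, 0.1553, 0.0874]
tool_rot: [2.221, 2.221, 0.001]
wrist_force: [1.4, -0.1, -1.6]
grip_width: 0.0229
grasp_force: 60.2
```

>>> step_arm(
  commands=[
    [[0,-0.15,0],[0,0,0]],
    [[0,0,0],[0,0,0]],
    [[0,0,0],[0,0,0]],
    [[0,0,0],[0,0,0]],
    [[0,0,0],[0,0,0]],
    [[0,0,0],[0,0,0]],
    [[0,0,0],[0,0,0]],
    [[0,0,0],[0,0,0]],
  ],
)

```text
time: 12.42
ee_pos: [0.5978, 0.1554, 0.0878]
tool_rot: [2.221, 2.22, 0.003]
wrist_force: [5.1, 0.5, -2.4]
grip_width: 0.0233
grasp_force: 60.1
```

>>> step_arm(
  commands=[
    [[0,0.8,0],[0,0,0]],
    [[0,1.2,0],[0,0,0]],
    [[2.0,0,0],[0,0,0]],
    [[2.5,0,0],[0,0,0]],
    [[1.5,0,0],[0,0,0]],
    [[0,-1.7,0],[0,0,0]],
    [[0,-2.0,0],[0,0,0]],
    [[0,-1.3,0],[0,0,0]],
  ],
)

```text
time: 13.08
ee_pos: [0.5628, 0.2152, 0.0859]
tool_rot: [-2.217, -2.22, 0.01]
wrist_force: [0.1, 0.0, -1.6]
grip_width: 0.0231
grasp_force: 60.1
```

>>> step_arm(
  commands=[
    [[-1.0,0,0],[0,0,0]],
    [[-0.9,0,0],[0,0,0]],
    [[0,0,0],[0,0,0]],
    [[0,0,0],[0,0,0]],
    [[0,0,0],[0,0,0]],
  ],
)

```text
time: 13.5
ee_pos: [0.5675, 0.1959, 0.0875]
tool_rot: [2.223, 2.22, 0.001]
wrist_force: [-0.3, 0.4, -1.2]
grip_width: 0.0236
grasp_force: 60.1
```

>>> step_arm(
  commands=[
    [[-0.1,0,0],[0,0,0]],
    [[-0.1,0,0],[0,0,0]],
    [[0,0,0],[0,0,0]],
    [[0,0,0],[0,0,0]],
  ],
)

```text
time: 13.83
ee_pos: [0.5667, 0.1942, 0.0872]
tool_rot: [-2.222, -2.221, 0.0]
wrist_force: [-0.1, 0.2, -0.6]
grip_width: 0.0233
grasp_force: 60.1
```

>>> step_arm(
  commands=[
    [[-0.1,0,0],[0,0,0]],
    [[-0.1,0,0],[0,0,0]],
    [[-0.1,0,0],[0,0,0]],
    [[0,0,0],[0,0,0]],
    [[0,0,0],[0,0,0]],
  ],
)

```text
time: 14.25
ee_pos: [0.5666, 0.1912, 0.0873]
tool_rot: [2.222, 2.221, 0.0]
wrist_force: [1.0, -0.8, -1.7]
grip_width: 0.0233
grasp_force: 60.1
```

>>> step_arm(
  commands=[
    [[-0.1,0,0],[0,0,0]],
    [[0,0,0],[0,0,0]],
    [[0,0,0],[0,0,0]],
  ],
)

```text
time: 14.5
ee_pos: [0.5666, 0.1902, 0.0873]
tool_rot: [-2.222, -2.221, 0.0]
wrist_force: [1.7, 0.2, -1.4]
grip_width: 0.0234
grasp_force: 60.1
```

>>> step_arm(
  commands=[
    [[-0.05,0,0],[0,0,0]],
    [[0,0,0],[0,0,0]],
    [[0,0,0],[0,0,0]],
  ],
)

```text
time: 14.75
ee_pos: [0.5666, 0.1897, 0.0872]
tool_rot: [-2.222, -2.221, 0.0]
wrist_force: [0.2, 0.5, -0.2]
grip_width: 0.023
grasp_force: 60.1
```

>>> step_arm(
  commands=[
    [[-0.05,0,0],[0,0,0]],
    [[0,0,0],[0,0,0]],
    [[0,0,0],[0,0,0]],
  ],
)

```text
time: 15.0
ee_pos: [0.5666, 0.1892, 0.0873]
tool_rot: [2.222, 2.221, -0.0]
wrist_force: [-0.4, -0.8, -0.6]
grip_width: 0.0231
grasp_force: 60.1
```

>>> step_arm(
  commands=[
    [[-0.05,0,0],[0,0,0]],
    [[0,0,0],[0,0,0]],
    [[0,0,0],[0,0,0]],
  ],
)

```text
time: 15.25
ee_pos: [0.5666, 0.1887, 0.0873]
tool_rot: [2.222, 2.221, -0.0]
wrist_force: [0.6, -0.3, -0.3]
grip_width: 0.0231
grasp_force: 60.1
```

>>> step_arm(
  commands=[
    [[-0.05,0,0],[0,0,0]],
    [[0,0,0],[0,0,0]],
    [[0,0,0],[0,0,0]],
  ],
)

```text
time: 15.5
ee_pos: [0.5667, 0.1884, 0.0873]
tool_rot: [-2.222, -2.221, -0.0]
wrist_force: [0.5, 0.5, -1.5]
grip_width: 0.0232
grasp_force: 60.2
```

>>> step_arm(
  commands=[
    [[-0.05,0,0],[0,0,0]],
    [[0,0,0],[0,0,0]],
    [[0,0,0],[0,0,0]],
  ],
)

```text
time: 15.75
ee_pos: [0.5667, 0.1881, 0.0874]
tool_rot: [-2.222, -2.221, -0.001]
wrist_force: [-0.5, 1.8, -0.1]
grip_width: 0.0231
grasp_force: 60.2
```

>>> step_arm(
  commands=[
    [[-0.05,0,0],[0,0,0]],
    [[0,0,0],[0,0,0]],
    [[0,0,0],[0,0,0]],
  ],
)

```text
time: 16.0
ee_pos: [0.5668, 0.1879, 0.0876]
tool_rot: [-2.222, -2.22, -0.002]
wrist_force: [-0.9, 3.8, -0.0]
grip_width: 0.0236
grasp_force: 60.3
```

>>> step_arm(
  commands=[
    [[-0.05,0,0],[0,0,0]],
    [[0,0,0],[0,0,0]],
    [[0,0,0],[0,0,0]],
    [[0,0,0],[0,0,0]],
    [[0,0,0],[0,0,0]],
    [[0,0,0],[0,0,0]],
    [[0,0,0],[0,0,0]],
    [[0,0,0],[0,0,0]],
  ],
)

```text
time: 16.67
ee_pos: [0.5669, 0.1876, 0.0877]
tool_rot: [-2.222, -2.22, -0.003]
wrist_force: [-0.3, 5.9, 0.1]
grip_width: 0.0233
grasp_force: 60.4
```

>>> step_arm(
  commands=[
    [[1.5,0,0],[0,0,0]],
    [[0,0,-2.5],[0,0,0]],
    [[0,0,-2.3],[0,0,0]],
    [[0,0.6,0],[0,0,0]],
    [[-1.9,0.5,0],[0,0,0]],
    [[-1.7,0,0],[0,0,0]],
    [[0,0,0],[0,0,0]],
    [[0,0,0],[0,0,0]],
  ],
)

```text
time: 17.33
ee_pos: [0.5773, 0.1649, 0.1342]
tool_rot: [-2.223, -2.22, 0.003]
wrist_force: [0.5, -0.4, -1.3]
grip_width: 0.0232
grasp_force: 60.2
```

>>> step_arm(
  commands=[
    [[0,0,0],[0,0,0]],
    [[0,0,0],[0,0,0]],
    [[0,0,0],[0,0,0]],
    [[0,0,0],[0,0,0]],
  ],
)

```text
time: 17.67
ee_pos: [0.5775, 0.1663, 0.1351]
tool_rot: [-2.221, -2.222, 0.0]
wrist_force: [0.1, 0.2, -0.6]
grip_width: 0.0231
grasp_force: 60.2
```

>>> step_arm(
  commands=[
    [[-0.15,0.03,0],[0,0,0]],
    [[0,0,0.6],[0,0,0]],
    [[0,0,0.4],[0,0,0]],
    [[0,0,0],[0,0,0]],
    [[0,0,0],[0,0,0]],
    [[0,0,0],[0,0,0]],
  ],
)

```text
time: 18.17
ee_pos: [0.5778, 0.1642, 0.125]
tool_rot: [-2.222, -2.221, 0.001]
wrist_force: [-0.1, 0.5, -1.9]
grip_width: 0.0232
grasp_force: 60.2
```

>>> step_arm(
  commands=[
    [[0,0,0.2],[0,0,0]],
    [[0,0,0.2],[0,0,0]],
    [[0,0,0.2],[0,0,0]],
    [[0,0,0.2],[0,0,0]],
    [[0,0,0],[0,0,0]],
    [[0,0,0],[0,0,0]],
  ],
)

```text
time: 18.67
ee_pos: [0.5777, 0.1642, 0.117]
tool_rot: [-2.222, -2.221, 0.001]
wrist_force: [0.9, 0.0, -0.6]
grip_width: 0.0234
grasp_force: 60.2
```

>>> step_arm(
  commands=[
    [[0.06,0,0],[0,0,0]],
    [[0,0,0.3],[0,0,0]],
    [[0,0,0.3],[0,0,0]],
    [[0,0,0.3],[0,0,0]],
    [[0,0,0],[0,0,0]],
    [[0,0,0],[0,0,0]],
  ],
)

```text
time: 19.17
ee_pos: [0.5775, 0.1647, 0.1077]
tool_rot: [-2.221, -2.221, 0.001]
wrist_force: [0.2, -0.2, -1.2]
grip_width: 0.0233
grasp_force: 60.2
```

>>> step_arm(
  commands=[
    [[0,0,0.4],[0,0,0]],
    [[0,0,0.4],[0,0,0]],
    [[0,0,0.4],[0,0,0]],
    [[0,0,0.4],[0,0,0]],
    [[0,0,0.4],[0,0,0]],
    [[0,0,0],[0,0,0]],
    [[0,0,0],[0,0,0]],
  ],
)

```text
time: 19.75
ee_pos: [0.5776, 0.1647, 0.0877]
tool_rot: [-2.221, -2.221, 0.001]
wrist_force: [0.5, 0.1, -1.1]
grip_width: 0.0235
grasp_force: 60.2
```

Sliding in freely with about 6.5 mm left to go.

>>> step_arm(
  commands=[
    [[0,0,0.2],[0,0,0]],
    [[0,0,0.2],[0,0,0]],
    [[0,0,0.1],[0,0,0]],
    [[0,0,0],[0,0,0]],
    [[0,0,0],[0,0,0]],
  ],
)

```text
time: 20.17
ee_pos: [0.5779, 0.1648, 0.0832]
tool_rot: [-2.222, -2.221, 0.0]
wrist_force: [0.4, 0.1, -1.0]
grip_width: 0.0233
grasp_force: 60.2
```

>>> step_arm(
  commands=[
    [[0,0,0.1],[0,0,0]],
    [[0,0,0],[0,0,0]],
    [[0,0,0],[0,0,0]],
  ],
)

```text
time: 20.42
ee_pos: [0.5779, 0.1648, 0.0823]
tool_rot: [-2.222, -2.221, 0.0]
wrist_force: [-0.1, -0.6, -1.5]
grip_width: 0.0234
grasp_force: 60.2
```

>>> step_arm(
  commands=[
    [[0,0,0.05],[0,0,0]],
    [[0,0,0],[0,0,0]],
    [[0,0,0],[0,0,0]],
  ],
)

```text
time: 20.67
ee_pos: [0.5779, 0.1648, 0.0817]
tool_rot: [-2.222, -2.221, 0.0]
wrist_force: [-0.3, 0.9, -0.6]
grip_width: 0.0232
grasp_force: 60.2
```

>>> step_arm(
  commands=[
    [[0,0,0.05],[0,0,0]],
    [[0,0,0],[0,0,0]],
    [[0,0,0],[0,0,0]],
  ],
)

```text
time: 20.92
ee_pos: [0.5779, 0.1648, 0.0812]
tool_rot: [-2.222, -2.221, 0.0]
wrist_force: [0.5, 0.8, -1.2]
grip_width: 0.0232
grasp_force: 60.2
```

>>> step_arm(
  commands=[
    [[0,0,0.05],[0,0,0]],
    [[0,0,0],[0,0,0]],
    [[0,0,0],[0,0,0]],
  ],
)

```text
time: 21.17
ee_pos: [0.578, 0.1649, 0.0809]
tool_rot: [2.222, 2.221, 0.0]
wrist_force: [-0.3, 0.2, -0.5]
grip_width: 0.0234
grasp_force: 60.2
```

>>> step_arm(
  commands=[
    [[0,0,0.05],[0,0,0]],
    [[0,0,0],[0,0,0]],
    [[0,0,0],[0,0,0]],
    [[0,0,0],[0,0,0]],
  ],
)

```text
time: 21.5
ee_pos: [0.5781, 0.1649, 0.0806]
tool_rot: [2.222, 2.221, 0.001]
wrist_force: [-0.9, 1.2, 1.9]
grip_width: 0.0234
grasp_force: 60.5
```

Seated, with the contact force turning positive. Now release.

>>> step_arm(
  commands=[
    [[0,0,0],[0,0,0]],
    [[0,0,0],[0,0,0]],
    [[0,0,0],[0,0,0]],
  ],
  hand=2.8,
  force=20,
)

```text
time: 21.75
ee_pos: [0.5779, 0.1648, 0.0801]
tool_rot: [2.222, 2.221, -0.0]
wrist_force: [0.4, -0.5, 0.2]
grip_width: 0.0281
grasp_force: 0.0
```

>>> step_arm(
  commands=[
    [[0,0,0],[0,0,0]],
    [[0,0,0],[0,0,0]],
    [[0,0,0],[0,0,0]],
    [[0,0,0],[0,0,0]],
    [[0,0,0],[0,0,0]],
  ],
  hand=6.0,
)

```text
time: 22.17
ee_pos: [0.5779, 0.1648, 0.0802]
tool_rot: [2.222, 2.221, -0.0]
wrist_force: [0.2, 0.5, 0.3]
grip_width: 0.0601
grasp_force: 0.0
```

>>> step_arm(
  commands=[
    [[0,0,-1.0],[0,0,0]],
    [[0,0,-2.0],[0,0,0]],
    [[0,0,-3.0],[0,0,0]],
    [[0,0,-3.0],[0,0,0]],
    [[0,0,-3.0],[0,0,0]],
    [[0,0,-1.0],[0,0,0]],
    [[0,0,0],[0,0,0]],
    [[0,0,0],[0,0,0]],
  ],
)

```text
time: 22.83
ee_pos: [0.578, 0.1649, 0.2107]
tool_rot: [2.221, 2.221, 0.001]
wrist_force: [-0.8, 0.4, 0.5]
grip_width: 0.0599
grasp_force: 0.0
```

Run:
```python
from h import *
a=capture("wrist");b=capture("scene")[170:330,300:480]
cv2.imwrite("pics/end.png",np.hstack([cv2.resize(a,(400,300)),cv2.resize(b,(338,300),interpolation=cv2.INTER_CUBIC)]))
```

```text
(no output)
```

View pics/end.png

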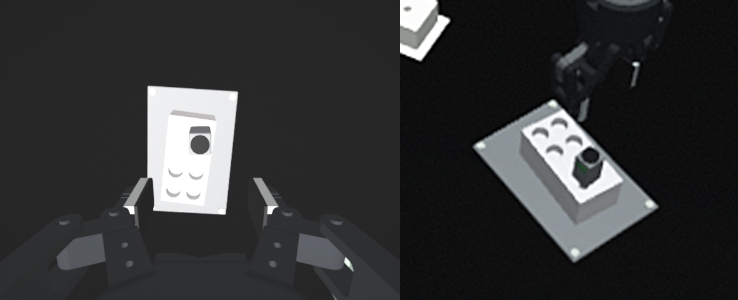

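The thermometer stands upright in the bore, with its cap at (200,144) on the left and (590,158) on the right. The gripper is clear.

```bash
python3 -c "
from workcell import *
print(job_done())"
```

```text
the job is handed in; nothing more can be done
None
```

The job is handed in at about 23 s: the block was touched off in the order asked at roughly 5–6 N per touch, and the thermometer was put home in the narrow bore, released and left standing, with the gripper clear.

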